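# One tin for upstairs

### The job

Hang the little pail by its wooden handle bar on the two-pronged hook in front of the tin dispenser's outlet and let go of it. Then press the dispenser's spring slide all the way in until it stops, without ramming it, so that just one tin drops into the pail, and let the slide spring back out. Leave the pail hanging with the tin in it, the other tins in the dispenser, and the bowl, spoon and food container where they are.

Things in the scene. Friction and masses are not known exactly. Their poses are not given: they have to be found in the camera images.
- dispenser: Tin dispenser fixed to the counter. Origin: centre of its foot on the counter; +x is the way the slide is pushed, z up. White foot 86 (x) by 92 (y) by 125 mm high; on it a clear magazine of the same outline up to z = 237 mm, three tins stacked inside. Push pad on the -x side; on the +x face (x = 43 mm) the outlet, an opening from z = 125 to 170 mm, and above it the hook.
- shelf_edge (a point): Middle of the lower -x edge of the wooden shelf on top of the dispenser (dispenser x = -69, z = 237 mm). Shelf: x = -69 to +43, y = +-85, z = 237 to 251 mm, with three fixed jars up to z = 300 mm (x = -34 to +10). It overhangs the end of the slide's stroke: only a tool leaning back towards -x, 30 to 50 degrees from vertical, can follow the pad home.
- hook_seat (a point): Point midway between the prongs of the black hook, level with their tops (dispenser x = 118, z = 190 mm): the middle of the pail's bar belongs above it, bar across both prongs. Prongs: level rods of 10 mm diameter, axes at y = +-32, z = 185 mm, out to x = 132 mm, then turned up to tips at x = 146 mm, tops at z = 212 mm. Axes as the dispenser's.
- magazine (a point): Centre of the magazine floor (dispenser x = y = 0, z = 125 mm), under the stack of tins.
- pad_face (a point): Centre of the outer (-x) face of the slide's black push pad, at z = 130 mm; moves with the slide. Pad 14 mm thick, 60 mm wide (y), 54 mm high (z = 103 to 157 mm). Axes as the dispenser's: push along +x.
- slide (a joint): The sprung slide, in m: 0 out (rest), 0.078 fully in against its stop. Pad face at dispenser x = -137 mm when out, -59 mm when in. Spring 4.5 to 8.5 N; with the drag of the tins some 6 to 13 N. It springs back by itself. The bottom tin falls from the outlet only near the end of the stroke; on the return the next tin drops into place.
- pail: Steel pail, 0.25 kg, standing on the counter. Origin: centre of its underside, z up. Foot radius 50 mm, rim radius 62 mm at z = 85 mm, wall 3 mm, floor 4 mm. Fixed (not swinging) arched handle in its y-z plane: legs of 8 mm rod at y = +-62 mm, rising to a level wooden bar.
- pail_bar (a point): Centre of the pail's wooden handle bar, 185 mm above the pail's underside. The bar runs along the pail's y, 94 mm long, 10 mm thick (x) and 16 mm high (z). Axes as the pail's.
- tin0: Bottom tin of the stack, the one to be dispensed: plain round flat steel tin, 70 mm diameter, 30 mm high, about 0.07 kg. Origin: centre of its underside.
- tin0_center (a point): Centre of the bottom tin.
- tin1_center (a point): Centre of the middle tin (same kind), to stay in the dispenser.
- tin2_center (a point): Centre of the top tin (same kind), to stay in the dispenser.
- bowl: Bystander: stainless mixing bowl, 160 mm diameter, 75 mm high. Origin: centre of its underside.
- spoon: Bystander: wooden spoon, 250 mm long, lying along its own x. Origin near its middle, on the counter.
- container: Bystander: clear food container with white snap lid, 108 by 148 mm, 78 mm high. Origin: centre of its underside.
Mind the look-alikes: they are no part of the job. What is shaped like the pail but green is not meant.

How it is judged (in metres and radians):
On the way, in this order (a step that is already met when the one before it is completed fails the run):
1. the pail hangs by its bar on both prongs of the hook, let go, the slide still out (distance between pail_bar and hook_seat below 0.035 m and height (world z) of pail above 0.006 m and angle between pail's own z axis and vertical below 0.35 rad and angle between the y axis of pail and the y axis of dispenser, either way round below 0.25 rad and contact force between the fingers and pail below 0.5 N and value of joint slide below 0.01 m), for 0.3 s.
2. the slide is pressed fully in (at least 75 of its 78 mm) (value of joint slide above 0.075 m), for 0.1 s.
At the end, for the whole second after the job is handed in: Pail hangs at rest by its bar on both prongs (bar within 35 mm of the seat point and 14 deg of square, pail off the counter, within 20 deg of upright), released; the lowest tin lies in it; the other two tins are in the magazine; the slide is back out (within 6 mm) (distance between pail_bar and hook_seat below 0.035 m and height (world z) of pail above 0.006 m and angle between pail's own z axis and vertical below 0.35 rad and angle between the y axis of pail and the y axis of dispenser, either way round below 0.25 rad and distance between tin0_center and pail below 0.09 m and z of tin0_center in the frame of pail between 0 and 0.075 m and value of joint slide below 0.006 m and linear speed of each of pail, tin0 below 0.05 m/s and horizontal distance between each of tin1_center, tin2_center and magazine below 0.02 m and height (world z) of each of tin1_center, tin2_center above 0.12 m); the robot touches nothing.
It fails at once if the bowl is pushed about (over 30 mm) (distance of bowl from where it was at the start of the episode above 0.03 m).
It fails at once if the spoon is pushed about (over 30 mm) (distance of spoon from where it was at the start of the episode above 0.03 m).
It fails at once if the container is pushed about (over 30 mm) (distance of container from where it was at the start of the episode above 0.03 m).
It fails at once if the dispenser or its slide is rammed by the robot (over 40 N) (contact force between any of the fingers, the arm and dispenser above 40 N).
It also fails if it takes over 58 s, if anything falls off the work surface, if the arm or the gripper's body presses on something with over 40 N, if the wrist force passes 120 N, or if a joint passes its speed limit or range.

### The arm

A 6-joint arm with a two-finger parallel gripper is mounted at the origin on the work surface. World frame = base frame: x ahead of the robot, y to its left, z up, the work surface at z = 0. Lengths are in m, angles in degrees, forces in N, time in s.
With the tool pointing down it reaches from about 0.275 to 0.825 m from the base axis. Payload 4.9 kg.
Tool frame: the origin (TCP) lies midway between the tips of the shut fingers; the grasp point (between the pads) lies 19 mm behind it (env.pinch_z is the distance from the TCP to the grasp point, in m); z points along the fingers, y is the line along which they close (so a half turn about z gives the same grasp; the last joint's range is limited). The gripper opens to 85 mm and grips with 20 to 120 N. Pads are 22 mm wide; open, the fingers measure 114 mm over their backs; the gripper's body (76 mm by 85 mm) begins 54 mm behind the grasp point. The pads swing forward as they close: fully open they stand 13 mm farther back than shut.
Start: joints at [55.623, 18.69, -11.035, 60.275, 0, 82.311], TCP at [0.247, 0.491, 0.231] pointing down, gripper open.
Joint ranges: [-152.03, 152.03], [-55.5, 102.48], [-74.3, 77.21], [-110.64, 120.58], [-84.22, 78.4], [-180, 180]. Speed limits (degrees/s): [147.25, 147.25, 180, 180, 180, 180].

### API

Orientations are given as [roll, pitch, yaw] about the fixed x, y, z axes, in that order (R = Rz(yaw) Ry(pitch) Rx(roll)).
In Python, from rig import env gives the robot as it stands.
- The arm moves only by the shell command python3 -m creep 'ROWS' [OPENING] [FORCE]. ROWS is JSON, a list of rows, each a list of 4 numbers: the shift along the world's x, y, z scaled (see below), then the turn about the world's z scaled (see below). A call has 1 to 12 rows; each row is the pose to reach, as a shift and turn from the pose commanded when the call began; what a row does not reach only later rows make up. The controller multiplies each number of a shift by 300 mm and each number of a turn by 90 degrees. A row lasts 1/10 s, in which the tool goes at most 50 mm and 8.59 degrees, less where a joint would pass 70% of its speed; a pose out of reach is approached as far as the arm can. A call with a number of a shift or a turn outside -1 to 1 is refused whole. A call with a gripper value outside its range is refused whole. OPENING is the opening, from 0 (shut) to 1 (fully open), set as the call begins (- or left out, the last holds). The fingers move at their own pace and stop on an object; FORCE is the grip in N (left out, the last holds). Time passes only in rows, so rows that repeat a pose let the fingers close. It gives the time, the measured TCP pose, the force, the opening and the grip force at its end, in the units of the state.
- env.observe(): the state, without advancing time (a new reading comes with each control period).
- env.capture(name): name is "side" or "top" or "wrist"; returns the picture (400x640x3 uint8, blue, green, red); there is no depth.
- env.camera_info(name): a dict with "camera_matrix" (3x3 intrinsics, pixels), "dist" ([k1, k2, p1, p2, k3] as OpenCV has them; the pictures are not rectified), "extrinsics" (4x4, takes a point from camera to world coordinates); the wrist camera has in their place "T_tool_cam" (4x4, takes a point from camera to tool coordinates, whose origin is the TCP and whose axes are the flange's). Camera axes: x right, y down, z forward; pixel columns grow to the right and rows downward; lengths in m; the calibration is good to about 2 mm. A picture is of the moment at which its call begins: read the wrist's pose just before it. camera_info takes no time and is no camera call.
- env.finish_job(): hands the job in; it is judged then, once.
Trained networks look in the newest picture that a camera, given by its name, has taken for a name from the list of things; names that differ only in an ending like _2 or _b are one class to them, and where a whole thing is asked for, a point or a joint stands for the part that bears it (a point fixed in the world has none). Each returns a list of dicts, best first, with "conf" (0 to 1); they miss things now and then, are a little off and sometimes report something else, mostly with a low value. They report only what shows in the picture. A call takes as long as a camera call. They do not tell look-alikes from the thing itself.
- env.boxes_of(label, camera): "extent" ([left, top, right, bottom] in pixels, round what is visible of it).
The state is a dict: "time_s": time; "joint_positions": joint angles; "joint_vel": joint speeds; "tau": joint torques, N m; "tool_pos": TCP position; "ee_rot": TCP orientation; "ft_force": force on the tool from outside, world axes, zero at the start; "moment": the same for the moment, N m; "grip_width": finger opening in m; "grip_force": force on a finger pad.
Only numpy, scipy, OpenCV 4.12 (cv2) and the standard library are available. Lean on these libraries where they do the work, as an engineer would, in place of code of your own. Each camera call takes 0.05 s, during which the arm holds its last target. There are 200 camera calls.

## Working session

There is one attempt and no reset: what is moved stays moved. The work goes in short steps, Python scripts to look and compute and a shell command to move; the robot and the scene stay as the last step left them, time stands still between calls to the robot, and variables do not carry over. Pictures are saved under pics/ and viewed, at most 10 in all, crops included, and the job is handed in when it is done.

```bash
ls; mkdir -p pics
cat > h.py <<'E'
import numpy as np, cv2, json
from rig import env
def shot(c,name=None):
    im=env.capture(c)
    if name: cv2.imwrite('pics/'+name,im)
    return im
E
python3 - <<'E'
from h import *
a=shot('side','s0.png');b=shot('top','t0.png')
for c in('side','top'):
    for l in['dispenser','pail','pad_face','pail_bar','hook_seat','bowl','spoon','container','shelf_edge']:
        print(c,l,[(np.round(d['extent']).tolist(),round(d['conf'],2)) for d in env.boxes_of(l,c)][:3])
    i=env.camera_info(c);print(np.round(i['camera_matrix'],1).tolist(),i['dist'],np.round(i['extrinsics'],3).tolist())
print(env.observe(),env.camera_info('wrist'),env.pinch_z)
cv2.imwrite('pics/a.png',cv2.resize(np.vstack([a,b]),(480,600)))
E
```

```text
pics
side dispenser [([279.0, 144.0, 343.0, 246.0], 0.86)]
side pail [([334.0, 271.0, 382.0, 350.0], 0.9), ([250.0, 264.0, 304.0, 358.0], 0.85)]
side pad_face [([331.0, 179.0, 335.0, 191.0], 0.55)]
side pail_bar [([248.0, 264.0, 303.0, 360.0], 0.97), ([337.0, 267.0, 382.0, 350.0], 0.8)]
side hook_seat [([280.0, 141.0, 346.0, 248.0], 0.64)]
side bowl [([346.0, 176.0, 353.0, 206.0], 0.53)]
side spoon [([348.0, 224.0, 368.0, 274.0], 0.83)]
side container [([252.0, 180.0, 294.0, 223.0], 0.79)]
side shelf_edge [([275.0, 141.0, 342.0, 249.0], 0.92)]
[[432.1, 0.0, 316.9], [0.0, 432.1, 202.9], [0.0, 0.0, 1.0]] [-0.03464132  0.          0.          0.          0.        ] [[-0.952, -0.154, 0.263, 0.207], [-0.305, 0.485, -0.82, 0.951], [-0.001, -0.861, -0.508, 0.784], [0.0, 0.0, 0.0, 1.0]]
top dispenser [([291.0, 138.0, 426.0, 222.0], 0.74)]
top pail [([171.0, 259.0, 233.0, 312.0], 0.94), ([150.0, 176.0, 211.0, 231.0], 0.92), ([402.0, 170.0, 429.0, 203.0], 0.21)]
top pad_face [([399.0, 175.0, 427.0, 202.0], 0.83)]
top pail_bar [([172.0, 256.0, 237.0, 309.0], 0.8), ([149.0, 180.0, 211.0, 230.0]
[... 1207 characters left out ...]
054506, 0.01574799, 0.01514325]), 'grip_force': 0.0, 'grip_width': 0.08555026034538651} {'camera_matrix': array([[316.76418617,   0.        , 319.59337118],
       [  0.        , 316.76418617, 197.2873434 ],
       [  0.        ,   0.        ,   1.        ]]), 'dist': array([0.00034294, 0.        , 0.        , 0.        , 0.        ]), 'T_tool_cam': array([[ 3.78666483e-04, -9.60136637e-01, -2.79530847e-01,
         7.13470043e-02],
       [ 9.99999842e-01,  4.79437683e-04, -2.92129695e-04,
         5.28496265e-04],
       [ 4.14502045e-04, -2.79530692e-01,  9.60136668e-01,
        -1.42725486e-01],
       [ 0.00000000e+00,  0.00000000e+00,  0.00000000e+00,
         1.00000000e+00]])} 0.0187
```

View pics/a.png

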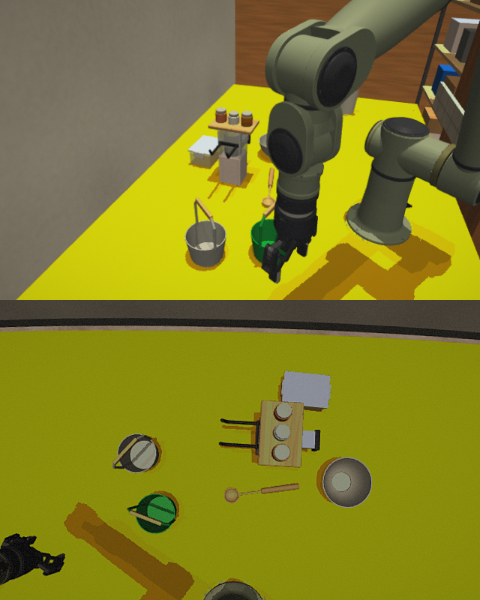

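Run:
```python
import cv2,numpy as np
a=cv2.imread('pics/s0.png');b=cv2.imread('pics/t0.png')
A=cv2.resize(a[130:380,220:400],None,fx=2.2,fy=2.2,interpolation=2);B=cv2.resize(b[80:330,140:500],None,fx=2.2,fy=2.2,interpolation=2)
A=cv2.resize(A,(396,550));C=np.zeros((600,800,3),np.uint8)
cv2.imwrite('pics/b.png',B[:600,:800])
```

```text
(no output)
```

View pics/b.png

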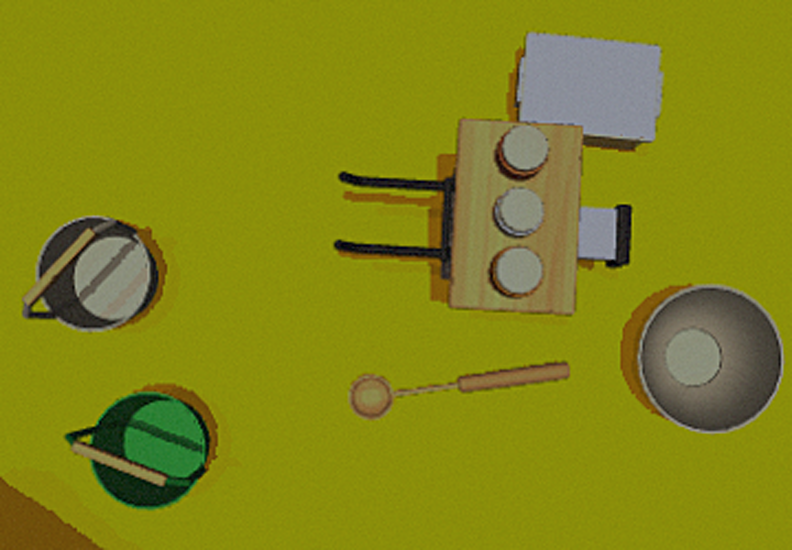

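The first view shows two candidates for the pail: the steel one at top (184,205), with its wooden bar from about (153,216) to (182,186), and the green look-alike at top (208,285). I choose the steel one. The dispenser pad is at top (426,187), and the prongs point left, with tips at about (296,161) and (294,191).

```bash
cat >> h.py <<'E'
def ray(c,uv,T=None):
    i=env.camera_info(c)
    p=cv2.undistortPoints(np.array([[uv]],float),i['camera_matrix'],i['dist'])[0,0]
    E=i['extrinsics'] if T is None else T@i['T_tool_cam']
    return E[:3,3],E[:3,:3]@np.array([p[0],p[1],1.])
def atz(c,uv,z,T=None):
    o,d=ray(c,uv,T); return (o+d*(z-o[2])/d[2])
def tooltf():
    from scipy.spatial.transform import Rotation as R
    s=env.observe();T=np.eye(4);T[:3,:3]=R.from_euler('xyz',s['ee_rot'],degrees=True).as_matrix();T[:3,3]=s['tool_pos'];return T
def tri(rays):
    A=0;b=0
    for o,d in rays:
        d=d/np.linalg.norm(d);P=np.eye(3)-np.outer(d,d);A=A+P;b=b+P@o
    return np.linalg.solve(A,b)
E
python3 - <<'E'
from h import *
f=lambda x,y:(140+x/2.2,80+y/2.2)
for n,p,z in[('barA',(28,300),.193),('barB',(92,232),.193),('pailrim',(97,275),.085),('tipL',(343,177),.212),('tipR',(340,245),.212),('rootL',(445,186),.19),('rootR',(443,253),.19),
 ('padtop L',(628,206),.157),('padtop R',(628,266),.157),('sh1',(459,119),.251),('sh2',(450,304),.251),('sh3',(582,127),.251),('sh4',(574,314),.251),('bowl',(710,360),.075)]:
    print(n,np.round(atz('top',f(*p),z),3))
E
```

```text
barA [0.48  0.338 0.193]
barB [0.546 0.279 0.193]
pailrim [0.511 0.306 0.085]
tipL [0.602 0.041 0.212]
tipR [0.538 0.042 0.212]
rootL [ 0.599 -0.054  0.19 ]
rootR [ 0.535 -0.054  0.19 ]
padtop L [ 0.59  -0.237  0.157]
padtop R [ 0.53  -0.237  0.157]
sh1 [ 0.651 -0.063  0.251]
sh2 [ 0.485 -0.058  0.251]
sh3 [ 0.647 -0.173  0.251]
sh4 [ 0.48  -0.168  0.251]
bowl [ 0.439 -0.346  0.075]
```

```bash
python3 -m creep '[[0.3,-0.2,0.27,-0.167],[0.7,-0.48,0.27,-0.167],[0.7,-0.48,0.27,-0.167],[0.7,-0.48,0.27,-0.167],[0.7,-0.48,0.27,-0.167],[0.7,-0.48,0.27,-0.167],[0.7,-0.48,0.27,-0.167],[0.7,-0.48,0.27,-0.167],[0.7,-0.48,0.27,-0.167],[0.7,-0.48,0.27,-0.167]]' 1
python3 - <<'E'
from h import *
np.save('TA.npy',tooltf());shot('wrist','wA.png');print([(np.round(d['extent']).tolist(),d['conf']) for d in env.boxes_of('pail_bar','wrist')])
E
python3 -m creep '[[0.187,-0.127,0,0],[0.187,-0.127,0,0],[0.187,-0.127,0,0],[0.187,-0.127,0,0],[0.187,-0.127,0,0]]'
python3 - <<'E'
from h import *
np.save('TB.npy',tooltf());b=shot('wrist','wB.png');print([(np.round(d['extent']).tolist(),d['conf']) for d in env.boxes_of('pail_bar','wrist')])
a=cv2.imread('pics/wA.png');cv2.imwrite('pics/w.png',cv2.resize(np.vstack([a,b]),(480,600)))
E
```

```text
time_s: 2.0
tool_pos: [0.4558, 0.3482, 0.312]
ee_rot: [-180.0, -0.0, 138.4]
ft_force: [0.6, 1.0, 0.2]
grip_width: 0.0854
grip_force: 0.0
[([78.0, 91.0, 240.0, 197.0], 0.98), ([281.0, 173.0, 379.0, 307.0], 0.95)]
time_s: 2.6
tool_pos: [0.5122, 0.3099, 0.3123]
ee_rot: [-180.0, -0.0, 138.3]
ft_force: [-0.3, -0.7, 0.0]
grip_width: 0.0856
grip_force: 0.0
[([271.0, 114.0, 372.0, 248.0], 0.64), ([52.0, 25.0, 232.0, 139.0], 0.57)]
```

View pics/w.png

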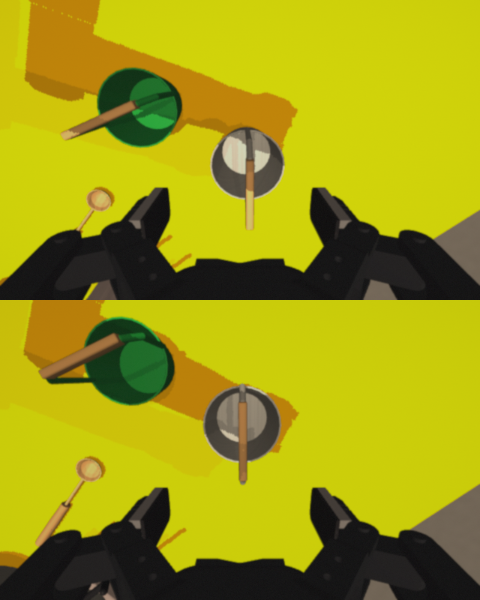

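Both wrist views show the steel pail (wrist B about (323,165)) with its bar running nearly vertical in the image, already between the fingers; the green pail is off to the left. Next is a close crop of both views to measure the bar's ends.

Run:
```python
import cv2,numpy as np
a=cv2.imread('pics/wA.png')[160:310,265:395];b=cv2.imread('pics/wB.png')[100:250,265:395]
cv2.imwrite('pics/c.png',cv2.resize(np.hstack([a,b]),None,fx=3,fy=3,interpolation=cv2.INTER_CUBIC))
```

```text
(no output)
```

View pics/c.png

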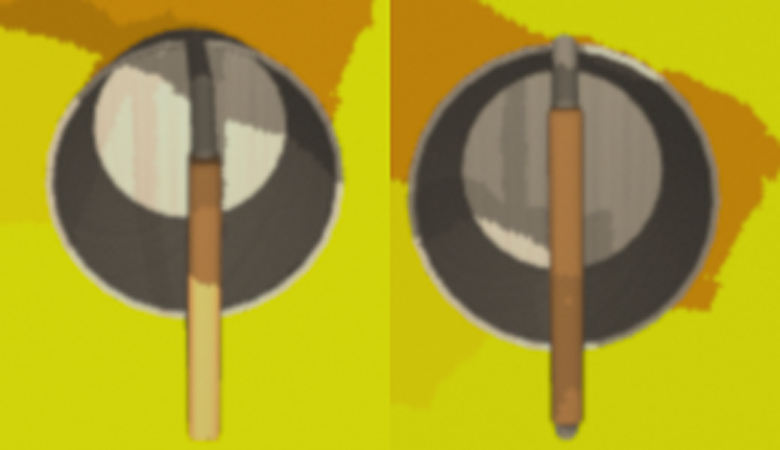

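The steel pail's bar shows clearly. In wrist A it runs from (333,213) to (333,306), and in wrist B from (324,136) to (324,241).

Run:
```python
from h import *
A=np.load('TA.npy');B=np.load('TB.npy')
P=[tri([ray('wrist',u,A),ray('wrist',v,B)]) for u,v in[((333.3,212.7),(323.7,135.7)),((333,306),(324,241.3))]]
print(P,np.linalg.norm(P[0]-P[1]),np.degrees(np.arctan2(*(P[1]-P[0])[[1,0]])));m=(P[0]+P[1])/2
print(m,(m-B[:3,3])/.3)
```

```text
[array([0.47950871, 0.34390051, 0.18755262]), array([0.55016691, 0.28199899, 0.19076823])] 0.09399318956227484 -41.2206194537962
[0.51483781 0.31294975 0.18916043] [ 0.00875148  0.01013509 -0.41046756]
```

```bash
python3 -m creep '[[0.009,0.01,-0.15,0.005],[0.009,0.01,-0.3,0.005],[0.009,0.01,-0.4,0.005],[0.009,0.01,-0.48,0.005],[0.009,0.01,-0.48,0.005],[0.009,0.01,-0.48,0.005]]' 1
python3 -m creep '[[0,0,0,0],[0,0,0,0],[0,0,0,0],[0,0,0,0],[0,0,0,0],[0,0,0,0],[0,0,0,0],[0,0,0,0],[0,0,0,0],[0,0,0,0]]' 0 80
python3 -m creep '[[0,0,0.03,0],[0,0,0.08,0],[0,0,0.14,0],[0,0,0.2,0],[0,0,0.2,0],[0,0,0.2,0]]'
```

```text
time_s: 3.3
tool_pos: [0.5155, 0.3128, 0.1688]
ee_rot: [-180.0, -0.0, 138.8]
ft_force: [1.1, -0.5, 1.0]
grip_width: 0.0855
grip_force: 0.0
time_s: 4.3
tool_pos: [0.516, 0.3122, 0.1687]
ee_rot: [180.0, 0.0, 138.7]
ft_force: [-0.8, -1.0, 4.9]
grip_width: 0.0085
grip_force: 79.0
time_s: 4.9
tool_pos: [0.5158, 0.3124, 0.2279]
ee_rot: [180.0, -0.0, 138.7]
ft_force: [-0.5, -0.4, -2.6]
grip_width: 0.0085
grip_force: 78.1
```

```bash
python3 -m creep '[[0.04,-0.13,0.05,0.09],[0.08,-0.25,0.05,0.18],[0.11,-0.37,0.05,0.26],[0.15,-0.5,0.05,0.35],[0.183,-0.607,0.05,0.43],[0.183,-0.607,0.05,0.43],[0.183,-0.607,0.05,0.43],[0.183,-0.607,0.05,0.43]]'
python3 - <<'E'
from h import *
np.save('TC.npy',tooltf());a=shot('wrist','wC.png');b=shot('top','tC.png')
B=cv2.resize(b[130:260,220:440],(640,378),interpolation=2)
cv2.imwrite('pics/d.png',cv2.resize(np.vstack([a,B]),(480,583)))
E
```

```text
time_s: 5.7
tool_pos: [0.57, 0.1309, 0.2423]
ee_rot: [180.0, -0.1, 177.4]
ft_force: [0.4, -0.1, -2.5]
grip_width: 0.0086
grip_force: 78.3
```

View pics/d.png

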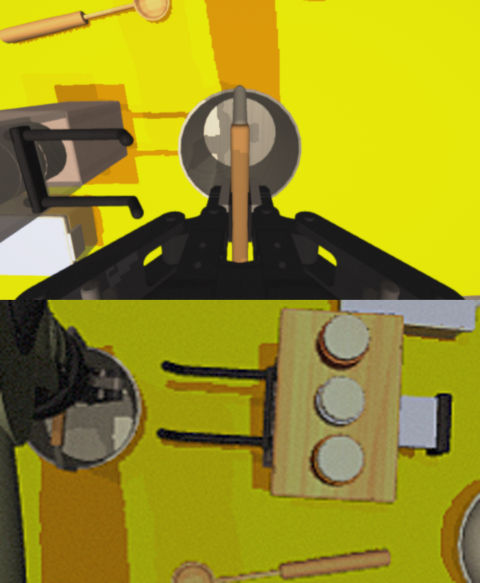

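The wrist picture shows the pail held square. The prongs are at the left, with the rods around rows 178 and 267 and the tips near (169,183) and (184,283). The top view agrees. Next I work out the rod positions.

Run:
```python
from h import *
C=np.load('TC.npy')
r=lambda v:np.round(v,4)
for z in(.185,):
  print('lowx wrist',r(atz('wrist',(29,177),z,C)),r(atz('wrist',(160,180),z,C)),'top',r(atz('top',(300.2,191.4),z)),r(atz('top',(341.4,194.2),z)))
  print('highx wrist',r(atz('wrist',(53,265),z,C)),r(atz('wrist',(173,268),z,C)),'top',r(atz('top',(300.2,160.7),z)),r(atz('top',(342.8,163.9),z)))
print('tips at .212', r(atz('wrist',(169,183),.212,C)),r(atz('wrist',(184,283),.212,C)), r(atz('top',(295,191),.212)),r(atz('top',(296,160.5),.212)))
# bar ends as held (display px/0.75)
print('bar',r(atz('wrist',(320,168),.268,C)),r(atz('wrist',(319,345),.268,C)))
# plane sweep: rod height from wrist/top agreement in x gap
for z in(.17,.185,.2):
  print(z,atz('wrist',(173,268),z,C)[0]-atz('wrist',(160,180),z,C)[0],atz('top',(300.2,160.7),z)[0]-atz('top',(300.2,191.4),z)[0])
```

```text
lowx wrist [ 0.5351 -0.0548  0.185 ] [0.5408 0.0293 0.185 ] top [0.541  0.0321 0.185 ] [ 0.5375 -0.054   0.185 ]
highx wrist [ 0.5981 -0.0568  0.185 ] [0.6041 0.0268 0.185 ] top [0.6057 0.0341 0.185 ] [ 0.6014 -0.0554  0.185 ]
tips at .212 [0.5371 0.0482 0.212 ] [0.6005 0.0463 0.212 ] [0.5391 0.0413 0.212 ] [0.6015 0.0413 0.212 ]
bar [0.5216 0.1338 0.268 ] [0.6014 0.1298 0.268 ]
0.17 0.06809592189745317 0.06572043828406648
0.185 0.06334867494948215 0.06468135556726884
0.2 0.05860142800151125 0.0636422728504712
```

```bash
python3 -m creep '[[0.01,-0.12,0,0],[0.01,-0.24,0,0],[0.01,-0.33,0,0],[0.01,-0.38,0,0],[0.01,-0.38,0,0],[0.01,-0.38,0,0],[0.01,-0.38,-0.06,0],[0.01,-0.38,-0.12,0],[0.01,-0.38,-0.16,0],[0.01,-0.38,-0.18,0],[0.01,-0.38,-0.18,0],[0.01,-0.38,-0.18,0]]'
python3 - <<'E'
from h import *
np.save('TD.npy',tooltf());a=shot('wrist','wD.png');s=shot('side','sD.png')
S=cv2.resize(s[130:280,220:400],(640,533),interpolation=2)
cv2.imwrite('pics/e.png',cv2.resize(np.vstack([a,S]),(412,600)))
E
```

```text
time_s: 7.0
tool_pos: [0.5741, 0.0166, 0.1898]
ee_rot: [180.0, 0.0, 177.5]
ft_force: [-0.3, -0.9, -2.9]
grip_width: 0.0084
grip_force: 78.3
```

View pics/e.png

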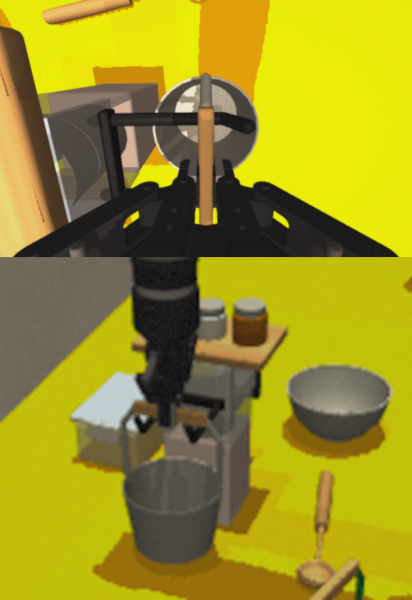

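The bar sits above both prongs, with the visible tip about 28 mm beyond it as it should be, and the pail is hanging free. I'll lower the last 8 mm and release.

```bash
python3 -m creep '[[0,0,-0.01,0],[0,0,-0.02,0],[0,0,-0.023,0],[0,0,-0.026,0],[0,0,-0.026,0],[0,0,-0.026,0]]'
```

```text
time_s: 7.7
tool_pos: [0.5737, 0.0162, 0.1816]
ee_rot: [-180.0, 0.0, 177.4]
ft_force: [0.2, 0.1, -1.6]
grip_width: 0.0083
grip_force: 78.6
```

```bash
python3 -m creep '[[0,0,0,0],[0,0,0,0],[0,0,0,0],[0,0,0,0],[0,0,0,0],[0,0,0,0],[0,0,0,0],[0,0,0,0]]' 0.6 
python3 -m creep '[[0,0,0.05,0],[0,0,0.15,0],[0,0,0.3,0],[0,0,0.45,0],[0,0,0.55,0],[0,0,0.6,0],[0,0,0.6,0],[0,0,0.6,0],[0,0,0.6,0]]'
python3 - <<'E'
from h import *
np.save('TE.npy',tooltf());a=shot('wrist','wE.png');s=shot('side','sE.png')
S=cv2.resize(s[130:280,220:400],(640,533),interpolation=2)
cv2.imwrite('pics/f.png',cv2.resize(np.vstack([a,S]),(412,600)))
E
```

```text
time_s: 8.5
tool_pos: [0.5737, 0.0162, 0.1815]
ee_rot: [-180.0, 0.0, 177.4]
ft_force: [-0.2, 0.0, 0.6]
grip_width: 0.0513
grip_force: 0.0
time_s: 9.4
tool_pos: [0.5731, 0.0163, 0.3598]
ee_rot: [180.0, -0.2, 177.4]
ft_force: [0.1, -0.3, -0.4]
grip_width: 0.0509
grip_force: 0.0
```

View pics/f.png

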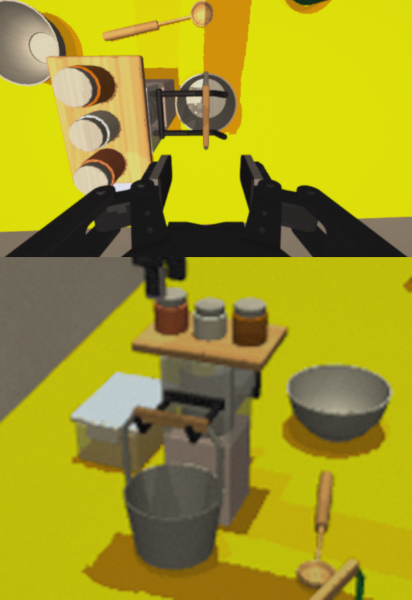

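The pail hangs level and released on both prongs in both views. Next I cross over the jars to the pad side, fully open with the jaws along the push. The idea is to push with the outer back of the front finger, which stands about 15 mm ahead of the gripper body, so the vertical body can stay clear of the shelf.

```bash
python3 -m creep '[[0,0,0.1,0],[0,-0.15,0.1,0],[-0.01,-0.3,0.1,0],[-0.02,-0.45,0.1,0],[-0.03,-0.6,0.1,0],[-0.03,-0.75,0.1,0],[-0.05,-0.9,0.1,0],[-0.05,-0.98,0.1,0],[-0.05,-0.98,0.1,0],[-0.05,-0.98,0.1,0],[-0.05,-0.98,0.1,0]]' 1 120
python3 -m creep '[[-0.007,-0.17,0,0],[-0.007,-0.17,0,0],[-0.007,-0.17,-0.17,0],[-0.007,-0.17,-0.34,0],[-0.007,-0.17,-0.5,0],[-0.007,-0.17,-0.65,0],[-0.007,-0.17,-0.76,0],[-0.007,-0.17,-0.76,0],[-0.007,-0.17,-0.76,0]]' 1 120
python3 - <<'E'
from h import *
np.save('TF.npy',tooltf());a=shot('wrist','wF.png');s=shot('top','tF.png')
S=cv2.resize(s[130:290,270:500],(640,445),interpolation=2)
cv2.imwrite('pics/g.png',cv2.resize(np.vstack([a,S]),(454,600)))
E
```

```text
time_s: 10.6
tool_pos: [0.5588, -0.2766, 0.3912]
ee_rot: [180.0, -0.0, 177.5]
ft_force: [-0.2, 0.2, 0.7]
grip_width: 0.0856
grip_force: 0.0
time_s: 11.5
tool_pos: [0.5571, -0.3277, 0.1643]
ee_rot: [180.0, -0.0, 177.5]
ft_force: [0.4, 0.0, 0.4]
grip_width: 0.0854
grip_force: 0.0
```

View pics/g.png

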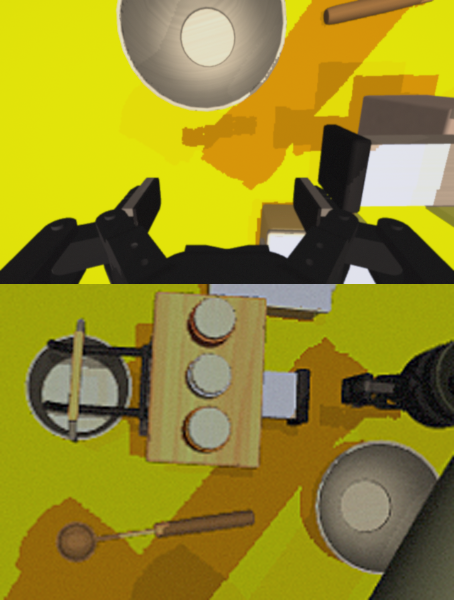

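The wrist view shows the fully open fingers with the black pad ahead of the right one (inner face near (335,165) in the display). The top view shows the front finger standing well ahead of the wrist cylinder, in line with the pad. Next I work out the finger's profile from the picture.

Run:
```python
from h import *
k=454/640
I=np.eye(4)
# profile: intersect ray (tool frame) with plane tool x = +11mm
for n,p in[('tip out',(318,178)),('tip in',(296,180)),('knee top',(345,206)),('knee right',(359,216)),('link top mid',(385,220)),('link corner',(408,226)),('link',(437,265)),('body edge',(282,252))]:
    o,d=ray('wrist',(p[0]/k,p[1]/k),I)
    print(n,[np.round(1e3*(o+d*(x-o[0])/d[0])[1:]).tolist() for x in(.008,.011,.015)])
T=np.load('TF.npy')
for n,p in[('pad top near-cam R?',(325,126)),('',(370,139)),('face low',(320,180))]:
    print(n,np.round(atz('wrist',(p[0]/k,p[1]/k),.157,T),3))
f=lambda x,y:(270+x/(454/230),130+(y-284)/(454/230))
for n,p,z in[('pad',(308,369),.157),('pad',(308,424),.157),('padmid face',(309,396),.157),('finger tip front',(342,390),.19),('fingeraxis',(342,378),.19),('fingeraxis',(342,404),.19)]:print(n,np.round(atz('top',f(*p),z),3))
```

```text
tip out [[59.0, -12.0], [56.0, -19.0], [52.0, -27.0]]
tip in [[44.0, -15.0], [42.0, -21.0], [39.0, -29.0]]
knee top [[60.0, -44.0], [57.0, -49.0], [53.0, -55.0]]
knee right [[62.0, -52.0], [59.0, -57.0], [55.0, -62.0]]
link top mid [[72.0, -55.0], [69.0, -59.0], [64.0, -65.0]]
link corner [[79.0, -59.0], [76.0, -63.0], [71.0, -69.0]]
link [[73.0, -80.0], [70.0, -83.0], [65.0, -87.0]]
body edge [[21.0, -74.0], [20.0, -78.0], [19.0, -82.0]]
pad top near-cam R? [ 0.523 -0.258  0.157]
 [ 0.533 -0.227  0.157]
face low [ 0.563 -0.259  0.157]
pad [ 0.591 -0.238  0.157]
pad [ 0.53  -0.238  0.157]
padmid face [ 0.561 -0.239  0.157]
finger tip front [ 0.565 -0.267  0.19 ]
fingeraxis [ 0.578 -0.267  0.19 ]
fingeraxis [ 0.55  -0.267  0.19 ]
```

The profile shows the finger back 57 mm off axis, while the outer link bulges to about 76 mm at 63 mm above the TCP. If I drop the TCP to 0.07 m, that link meets the pad's centre and leaves the body over 20 mm clear of the shelf.

```bash
python3 -m creep '[[0,-0.02,-0.08,0],[0,-0.02,-0.18,0],[0,-0.02,-0.26,0],[0,-0.02,-0.31,0],[0,-0.02,-0.31,0],[0,-0.02,-0.31,0]]'
python3 -m creep '[[0,0.015,0,0],[0,0.03,0,0],[0,0.045,0,0],[0.002,0.06,0,0],[0.002,0.07,0,0],[0.003,0.08,0,0],[0.004,0.09,0,0],[0.005,0.1,0,0],[0.005,0.1,0,0],[0.005,0.1,0,0]]'
```

```text
time_s: 12.2
tool_pos: [0.5576, -0.3354, 0.0721]
ee_rot: [-179.9, 0.1, 177.4]
ft_force: [0.0, 0.4, 0.1]
grip_width: 0.0856
grip_force: 0.0
time_s: 13.2
tool_pos: [0.5578, -0.3068, 0.071]
ee_rot: [-179.8, -0.0, 177.4]
ft_force: [-2.6, -5.9, 1.3]
grip_width: 0.0857
grip_force: 0.0
```

```bash
python3 -m creep '[[0,0.02,0,0],[0.001,0.035,0,0],[0.002,0.05,0,0],[0.003,0.065,0,0],[0.004,0.08,0,0],[0.005,0.095,0,0],[0.006,0.11,0,0],[0.007,0.125,0,0],[0.008,0.14,0,0],[0.008,0.15,0,0],[0.008,0.15,0,0]]'
python3 - <<'E'
from h import *
s=shot('top','tG.png');w=shot('wrist','wG.png')
S=cv2.resize(s[130:290,270:500],(640,445),interpolation=2)
cv2.imwrite('pics/h.png',cv2.resize(np.vstack([w,S]),(454,600)))
E
```

```text
time_s: 14.3
tool_pos: [0.5603, -0.2622, 0.0709]
ee_rot: [-179.7, -0.0, 177.4]
ft_force: [-1.3, -7.8, -0.8]
grip_width: 0.0851
grip_force: 0.0
```

View pics/h.png

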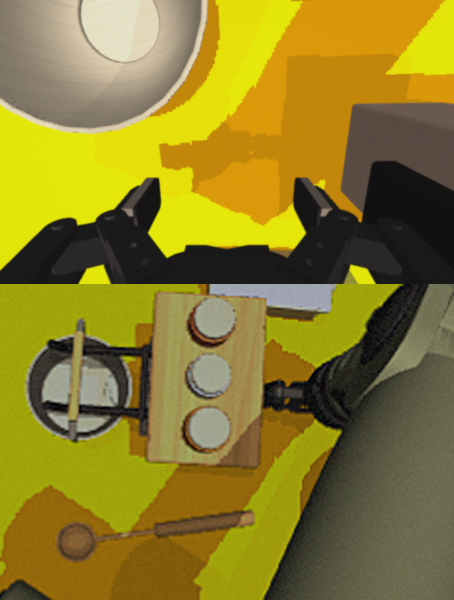

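The link bears on the pad, the pail is still hanging, and the wrist is about 38 mm clear of the shelf edge. I'll continue gently.

```bash
python3 -m creep '[[0,0.01,0,0],[0.001,0.02,0,0],[0.001,0.03,0,0],[0.002,0.04,0,0],[0.002,0.05,0,0],[0.003,0.06,0,0],[0.003,0.06,0,0]]'; python3 -m creep '[[0,0.003,0,0],[0,0.006,0,0],[0,0.009,0,0],[0,0.012,0,0],[0,0.012,0,0]]'
```

```text
time_s: 15.1
tool_pos: [0.5609, -0.2446, 0.0709]
ee_rot: [-179.7, -0.1, 177.4]
ft_force: [-3.1, -8.9, 0.2]
grip_width: 0.0855
grip_force: 0.0
time_s: 15.6
tool_pos: [0.5609, -0.2416, 0.0709]
ee_rot: [-179.6, -0.1, 177.3]
ft_force: [-3.2, -9.6, 0.0]
grip_width: 0.0854
grip_force: 0.0
```

```bash
python3 -m creep '[[0,0.003,0,0],[0,0.006,0,0],[0,0.009,0,0],[0,0.012,0,0],[0,0.012,0,0]]'; python3 -m creep '[[0,0.002,0,0],[0,0.004,0,0],[0,0.006,0,0],[0,0.006,0,0]]'
```

```text
time_s: 16.1
tool_pos: [0.5613, -0.238, 0.0709]
ee_rot: [-179.6, -0.0, 177.3]
ft_force: [-1.7, -9.2, -1.5]
grip_width: 0.0856
grip_force: 0.0
time_s: 16.5
tool_pos: [0.5613, -0.2363, 0.0709]
ee_rot: [-179.6, -0.0, 177.3]
ft_force: [-1.7, -11.2, -1.8]
grip_width: 0.0854
grip_force: 0.0
```

```bash
python3 -m creep '[[0,0.002,0,0],[0,0.004,0,0],[0,0.006,0,0],[0,0.006,0,0]]'; python3 -m creep '[[0,0.002,0,0],[0,0.004,0,0],[0,0.004,0,0]]'
```

```text
time_s: 16.9
tool_pos: [0.5613, -0.2363, 0.0712]
ee_rot: [-179.4, -0.0, 177.3]
ft_force: [-3.0, -15.9, -1.6]
grip_width: 0.0856
grip_force: 0.0
time_s: 17.2
tool_pos: [0.5612, -0.2364, 0.0714]
ee_rot: [-179.3, -0.0, 177.2]
ft_force: [-3.8, -18.6, -0.5]
grip_width: 0.0853
grip_force: 0.0
```

The force climbs with no more travel, about 78 mm after first contact, so this is the stop. Before letting the slide back I check for the tin in the pail numerically.

```bash
cat > chk.py <<'E'
from h import *
a=cv2.imread('pics/tG.png').astype(int);b=shot('top').astype(int)
# pail region in top: x 283-337,y 158-215
d=np.abs(a-b).sum(2)[155:215,280:340];ys,xs=np.where(d>60);print('changed px',len(xs),xs.mean()+280 if len(xs) else '',ys.mean()+155 if len(ys) else '')
for c in('tin0','tin0_center','pail','pad_face'):print(c,[(np.round(x['extent']).tolist(),round(x['conf'],2)) for x in env.boxes_of(c,'top')])
s=shot('side')
for c in('tin0','tin1_center'):print('side',c,[(np.round(x['extent']).tolist(),round(x['conf'],2)) for x in env.boxes_of(c,'side')])
E
python3 chk.py
```

```text
changed px 218 310.63761467889907 186.1880733944954
tin0 []
tin0_center []
pail [([170.0, 259.0, 236.0, 310.0], 0.72), ([283.0, 150.0, 336.0, 208.0], 0.61)]
pad_face [([298.0, 244.0, 395.0, 271.0], 0.21)]
side tin0 []
side tin1_center []
```

```bash
python3 -m creep '[[0,-0.03,0,0],[0,-0.07,0,0],[-0.002,-0.12,0,0],[-0.004,-0.17,0,0],[-0.006,-0.22,0,0],[-0.008,-0.27,0,0],[-0.01,-0.32,0,0],[-0.01,-0.37,0,0],[-0.01,-0.37,0,0],[-0.01,-0.37,0,0]]'
python3 -m creep '[[0,0,0.1,0],[0,-0.05,0.3,0],[0,-0.1,0.5,0],[0,-0.15,0.6,0],[0,-0.2,0.6,0],[0,-0.2,0.6,0],[0,-0.2,0.6,0],[0,-0.2,0.6,0]]'
python3 chk.py
python3 - <<'E'
from h import *
t=shot('top','tZ.png');s=shot('side','sZ.png')
cv2.imwrite('pics/z.png',np.vstack([cv2.resize(t[140:260,270:450],(420,280),interpolation=2),cv2.resize(s[135:275,240:400],(365,319),interpolation=2).__class__ and cv2.copyMakeBorder(cv2.resize(s[135:275,240:400],(365,319),interpolation=2),0,0,0,55,0)]))
E
```

```text
time_s: 18.6
tool_pos: [0.5581, -0.3405, 0.07]
ee_rot: [179.9, -0.0, 177.4]
ft_force: [-0.3, 1.5, -0.2]
grip_width: 0.0856
grip_force: 0.0
time_s: 19.4
tool_pos: [0.5579, -0.3989, 0.2486]
ee_rot: [179.8, -0.2, 177.5]
ft_force: [-0.0, 0.5, -1.0]
grip_width: 0.0851
grip_force: 0.0
changed px 327 309.9204892966361 184.48318042813455
tin0 [([376.0, 93.0, 438.0, 147.0], 0.33)]
tin0_center []
pail [([168.0, 260.0, 235.0, 309.0], 0.9), ([284.0, 149.0, 336.0, 209.0], 0.86)]
pad_face [([397.0, 174.0, 426.0, 204.0], 0.67), ([292.0, 134.0, 427.0, 224.0], 0.25)]
side tin0 []
side tin1_center []
```

View pics/z.png

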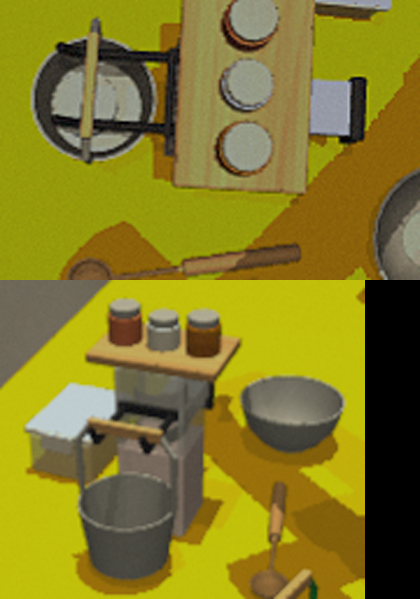

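The last view shows the pail hanging level with a tin's round lid inside it (about (88,95)). The slide is back out, with the pad edge at its original pixel, and the bowl, spoon and container have not moved.

```bash
python3 -c "
from rig import env
print(env.finish_job())"
```

```text
the job is handed in; nothing more can be done
None
```

I handed the job in at about 20 s of the 58 s; no verdict came back, but the last pictures show the pail hanging level on both prongs with what looks like one tin in it, the slide back out, and the bowl, spoon and container unmoved (I could not see the other two tins to check them).

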